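Draw the lint roller out of the hooded caddy

ROBOT

A 6-joint arm with a two-finger parallel gripper is mounted at the origin on a cart in front of the work surface, level with it; the furniture and walls round the work are solid. World frame = base frame: x ahead of the robot, y to its left, z up, the work surface at z = 0. Lengths are in m, angles in rad, forces in N, time in s.
With the tool pointing down it reaches from about 0.275 to 0.85 m from the base axis. Payload 5.2 kg.
Tool frame: the origin (TCP) lies midway between the tips of the shut fingers; the grasp point (between the pads) lies 19 mm behind it; z points along the fingers, y is the line along which they close (so a half turn about z gives the same grasp; the last joint's range is limited). The gripper opens to 85 mm and grips with 20 to 120 N. Pads are 22 mm wide; open, the fingers measure 114 mm over their backs; the gripper's body (76 mm by 85 mm) begins 54 mm behind the grasp point. The pads swing forward as they close: fully open they stand 13 mm farther back than shut.
Start: joints at [-1.504, 0.259, 1.535, -0, 1.348, -0.203], TCP at [0.147, -0.53, 0.231] pointing down, gripper open.
Joint ranges: [-3.14, 3.14], [-0.91, 2.08], [0.19, 2.58], [-1.22, 4.36], [0.22, 2.71], [-3.12, 3.12]. Speed limits (rad/s): [2.57, 2.57, 3.14, 3.14, 3.14, 3.14].

INTERFACE

Orientations are given as a unit quaternion [x, y, z, w].
In Python, from bench import * gives the robot as it stands.
- The arm moves only by the tool move_arm, never from a script. Its argument "series" is one flat list of numbers, 7 for each row, row after row: the shift along the tool's x, y, z in units of 25 mm (1.0 is 25 mm), then the turn, a rotation vector about the tool's x, y, z in units of 8 degrees (1.0 is 8 degrees), then the closure, from -1 (fully open) to 1 (shut). In form: [tx, ty, tz, rx, ry, rz, hand, tx, ty, tz, rx, ry, rz, hand, ...]. A call has 1 to 5 rows; each row shifts and turns the commanded pose from where the row before left it, along the tool's axes as they then stand; what a row does not reach is not made up. A row lasts 1/10 s, in which the tool goes at most 50 mm and 8.59 degrees, less where a joint would pass 70% of its speed; a pose out of reach is approached as far as the arm can. A call is refused whole if a number of a shift passes 1 or a number of a turn 1, either way. A call with a gripper value outside its range is refused whole. The fingers move at their own pace and stop on an object; "force" is the grip in N (left out, the last holds). Time passes only in rows, so rows that do not move let the fingers close. It gives the time, the measured TCP pose, the force, the opening and the grip force at its end, in the units of the state.
- get_state(): the state, without advancing time (a new reading comes with each control period).
- camera(name): name is "scene" or "top"; returns (picture, depth): 400x640x3 uint8, red, green, blue; 400x640 float32, m along the optical axis (not along the pixel's ray), 0 where there is no reading.
- calibration(name): a dict with "fx", "fy", "cx", "cy" (pixels), "k1" (the pictures are not rectified: a ray, as slopes to the right and down, at radius r is drawn at 1 + k1 r^2 times it, then the intrinsics apply), "camera_from_world" (4x4, takes a point from world to camera coordinates). Camera axes: x right, y down, z forward; pixel columns grow to the right and rows downward; lengths in m; the calibration is good to about 2 mm. A picture is of the moment at which its call begins. calibration takes no time and is no camera call.
- close_job(): hands the job in; it is judged then, once.
The state is a dict: "clock": time; "q": joint angles; "joint_velocities": joint speeds; "tau": joint torques, N m; "tcp_pos": TCP position; "orientation": TCP orientation; "wrist_force": force on the tool from outside, world axes, zero at the start; "moment": the same for the moment, N m; "grip_width": finger opening in m; "grip_force": force on a finger pad.
Only numpy, scipy, OpenCV 4.12 (cv2) and the standard library are available. Lean on these libraries where they do the work, as an engineer would, in place of code of your own. Each camera call takes 0.05 s, during which the arm holds its last target. There are 200 camera calls.

TASK

The lint roller lies in the wooden caddy with its white roll caught under the hood, and the opening between the hood and the tall end panel is too short for it to be lifted out level. Take it by its blue handle, tip the handle end steeply up while the roll is still under the hood, and draw it out slantwise through the opening, gently, without forcing it or the arm against the caddy and without disturbing the other things on the counter. Finish still gripping the roller, held still in the air with all of it a good hand's breadth (10 cm) above the highest edge of the caddy: do not put it down or let go.

Things in the scene. Friction and masses are not known exactly. Their poses are not given: they have to be found in the camera images.
- caddy: Light wooden caddy fixed to the counter, 271 (its x) x 162 (its y) mm; origin at the centre of its underside. Inside 259 x 150 mm, walls 6 mm, floor top 5 mm above the counter. A darker hood roofs its -x end, a tall panel with a brass card frame closes its +x end; the side walls between are 58 mm high. Open to the sky between hood and panel.
- hood_lip (a point): middle of the hood's lower front edge, 85 mm above the counter, at caddy x = -63.5 mm; axes as the caddy. The hood covers the inside from x = -129.5 to -63.5 mm, full width, 5 mm thick (top at 90 mm), closed at back and sides.
- panel_top (a point): middle of the top inner edge of the tall end panel (6 mm thick), 100 mm above the counter, at caddy x = +129.5 mm: the caddy's highest edge
- lint_roller: Loose lint roller, 233 mm long (its x), 0.1 to 0.16 kg, flat on the caddy floor, nearly parallel to the caddy: blue handle (+x) toward the tall panel, white roll (-x) under the hood. Origin on its underside near mid-length, axis 22 mm above. Roll x -115 to -10 mm, 36 wide, 44 high. Handle x -2 to +118 mm, 22 wide, its underside 10 and top 34 mm above the roller's underside.
- grip_point (a point): on the handle's axis, 30 mm from the roller's origin, 88 mm from the handle's free end: grip here across the 22 mm width, from above, fingers opened to about 60 mm to clear the side walls. The centre of mass is in the roll, about 60 mm from here; a grip of 40 N or more keeps it from turning in the fingers.
- handle_end (a point): centre of the free end face of the handle, roller x = +118 mm
- roll_end (a point): centre of the free end face of the white roll, roller x = -115 mm
- mint_tin: bystander: white tin, 61 x 91 x 21 mm, loose; origin at the centre of its underside
- tag_roll: bystander: pink roll of tags, 67 mm across, 28 mm high, loose; origin at the centre of its underside
- rubber_stamp: bystander: wooden hand stamp standing upright beyond the caddy, 25 x 52 x 69 mm, loose; origin at the centre of its underside
- ticket_pad: bystander: flat pad of white paper slips with a red binding, 140 x 100 x 12 mm, loose; origin at the centre of its underside

How it is judged:
On the way:
1. the handle end is tipped up by more than 0.2 rad (11 degrees) while the end of the roll is still in the caddy behind the hood's lip (angle between lint_roller's own x axis and vertical below 1.37 rad and x of roll_end in the frame of hood_lip below 0 m and z of roll_end in the frame of hood_lip below 0 m), for 0.1 s.
At the end, for the whole second after the job is handed in: The roller is gripped between the fingers (over 1 N), both its end centres are more than 0.19 m above the counter (0.09 m above the caddy's highest edge), it does not touch the caddy, it is still (under 0.03 m/s and 0.2 rad/s), and every bystander is within 30 mm of where it stood (height (world z) of each of handle_end, roll_end above 0.19 m and contact force between the fingers and lint_roller above 1 N and contact force between lint_roller and caddy below 0.1 N and linear speed of lint_roller below 0.03 m/s and angular speed of lint_roller below 0.2 rad/s and distance of each of mint_tin, tag_roll, rubber_stamp, ticket_pad from where it was at the start of the episode below 0.03 m); the arm keeps its last pose, push and grip.
It fails at once if the roller is forced against the caddy (over 25 N) (contact force between lint_roller and caddy above 25 N).
It fails at once if the arm or fingers press on the caddy (over 25 N) (contact force between any of the arm, the fingers and caddy above 25 N).
It fails at once if a bystander (white tin, pink tag roll, wooden stamp or paper pad) is moved by more than 30 mm (distance of any of mint_tin, tag_roll, rubber_stamp, ticket_pad from where it was at the start of the episode above 0.03 m).
It also fails if it takes over 48 s, if anything falls off the work surface, if the arm or the gripper's body presses on something with over 40 N, if the wrist force passes 120 N, or if a joint passes its speed limit or range.

## Working session

There is one attempt and no reset: what is moved stays moved. The work goes in short steps, Python scripts to look and compute and a tool call to move; the robot and the scene stay as the last step left them, time stands still between calls to the robot, and variables do not carry over. Pictures are saved under pics/ and viewed, at most 10 in all, crops included, and the job is handed in when it is done.

Besides the shell and the picture viewer there is one more tool, called after "Emit:" in YAML: its name, and indented under it one key for each argument. move_arm: Moves the arm, as the interface text tells. Its arguments: {"type":"object","properties":{"series":{"type":"array"},"force":{"type":"number"}},"required":["series"]}

```bash
mkdir -p pics; cat > h.py <<'E'
from bench import *
import numpy as np, cv2
def ray(name,uv):
    c=calibration(name);T=np.array(c["camera_from_world"])
    d=np.array([(uv[0]-c["cx"])/c["fx"],(uv[1]-c["cy"])/c["fy"]]);p=d.copy()
    for _ in range(20): p=d/(1+c["k1"]*(p@p))
    R=T[:3,:3];return -R.T@T[:3,3],R.T@np.array([p[0],p[1],1])
def onz(name,uv,z):
    o,d=ray(name,uv);return o+d*(z-o[2])/d[2]
def dep(name,uv,D):
    o,d=ray(name,uv);return o+d*D
def tri(a,b):
    o1,d1=ray("scene",a);o2,d2=ray("top",b)
    s=np.linalg.lstsq(np.c_[d1,-d2],o2-o1,rcond=None)[0]
    p,q=o1+s[0]*d1,o2+s[1]*d2;return (p+q)/2,np.linalg.norm(p-q)
E
python3 - <<'E'
from h import *
for n in("scene","top"):
    im,d=camera(n);cv2.imwrite(f"pics/{n}.png",im[:,:,::-1]);np.savez(f"{n}.npz",im=im,d=d)
    c=calibration(n);print(n,c["fx"],c["k1"],ray(n,(320,200)),(d>0).mean())
s=get_state();print(s["clock"],s["tcp_pos"],s["orientation"])
E
```

```text
scene 360.8840826499856 -0.02294464066251394 (array([0.13080854, 0.6680971 , 0.8598938 ]), array([ 0.42705665, -0.47966033, -0.76653322])) 0.99612109375
top 476.00740422586654 0.018573739033713812 (array([0.38716518, 0.18337979, 1.17634027]), array([ 0.15358728, -0.01413541, -0.98808205])) 0.99594921875
0.1 [ 0.14657908 -0.52962003  0.23053497] [ 9.90911853e-01  1.34510184e-01  6.28950497e-05 -8.40864098e-04]
```

View pics/scene.png

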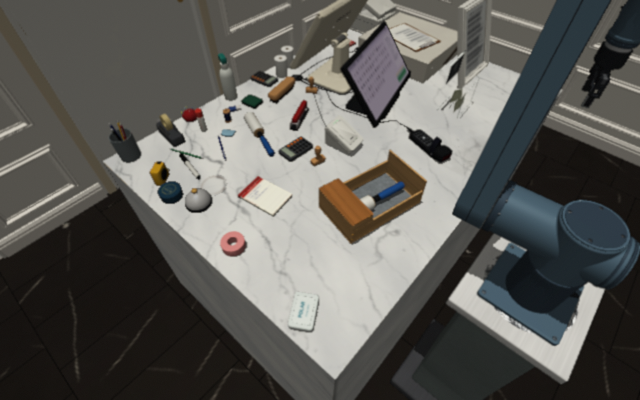

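View pics/top.png

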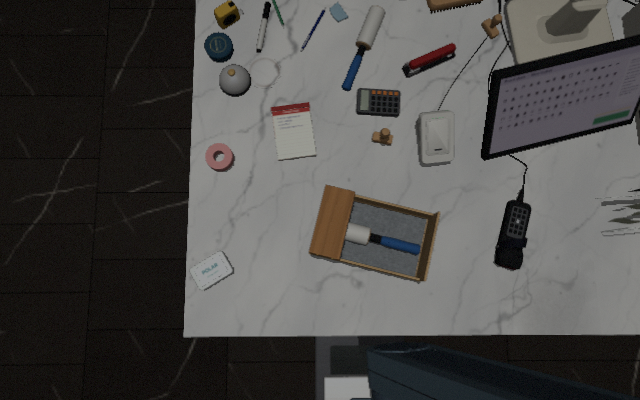

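The pictures show the caddy at top view (310–438, 185–280). The hood is on its left, the blue handle runs from about (370,238) to (420,248), and the stamp is at (382,137). In the scene view the handle is near (390,193). Next I measure the handle and the caddy.

```bash
python3 - <<'E'
from h import *
box={"scene":(355,175,412,212),"top":(362,225,425,258)}
E={}
for n,(x0,y0,x1,y1) in box.items():
    z=np.load(n+".npz");im,d=z["im"],z["d"]
    hsv=cv2.cvtColor(im,cv2.COLOR_RGB2HSV)
    m=cv2.inRange(hsv,(98,120,30),(125,255,255));k=np.zeros_like(m);k[y0:y1,x0:x1]=m[y0:y1,x0:x1]
    v,u=np.nonzero(k);P=np.array([dep(n,(a,b),d[b,a]) for a,b in zip(u,v)])
    q=np.c_[u,v].astype(float);c=q.mean(0);w=np.linalg.svd(q-c)[2][0] if len(q)<3000 else None
    t=(q-c)@w;e=[c+w*t.min(),c+w*t.max()];e=sorted(e,key=lambda a:a[0]);E[n]=e
    print(n,len(u),"ends",np.round(e,1).tolist(),"z pct",np.percentile(P[:,2],[5,25,50,75,95]).round(3))
    C=P[:,:2].mean(0);W=np.linalg.svd(P[:,:2]-C)[2][0];T=(P[:,:2]-C)@W
    print(" depth ctr",C.round(4),"dir",W.round(3),"t",T.min().round(3),T.max().round(3))
    print(" onz.034",[onz(n,a,.034).round(4).tolist() for a in e])
for i in(0,1):print("tri",tri(E["scene"][i],E["top"][i]))
z=np.load("top.npz");im,d=z["im"],z["d"]
cv2.imwrite("pics/t2.png",cv2.resize(im[175:290,300:450,::-1],None,fx=5,fy=5,interpolation=cv2.INTER_CUBIC))
z=np.load("scene.npz");im=z["im"]
cv2.imwrite("pics/s2.png",cv2.resize(im[140:250,310:435,::-1],None,fx=5,fy=5,interpolation=cv2.INTER_CUBIC))
# caddy height clouds from top depth
P=np.array([[dep("top",(a,b),d[b,a]) for a in range(300,450)] for b in range(175,290)]).reshape(-1,3)
for lo,hi in((.084,.096),(.096,.106),(.05,.063)):
    s=P[(P[:,2]>lo)&(P[:,2]<hi)];
    if len(s)>5:
        r=cv2.minAreaRect((s[:,:2]*1000).astype(np.float32));print(lo,len(s),np.median(s[:,2]).round(4),r,cv2.boxPoints(r).round(0).tolist())
E
```

```text
scene 187 ends [[378.8, 196.6], [402.9, 183.6]] z pct [0.028 0.034 0.037 0.039 0.041]
 depth ctr [ 0.4522 -0.0159] dir [-0.326  0.945] t -0.047 0.751
 onz.034 [[0.4669, 0.0243, 0.034], [0.4419, -0.0687, 0.034]]
top 373 ends [[380.6, 239.6], [419.1, 249.8]] z pct [0.029 0.033 0.036 0.037 0.04 ]
 depth ctr [ 0.4554 -0.023 ] dir [-0.184 -0.983] t -0.19 0.046
 onz.034 [[0.4681, 0.0224, 0.034], [0.4434, -0.0688, 0.034]]
tri (array([0.46824801, 0.02194731, 0.03093041]), np.float64(0.00016059166009558558))
tri (array([ 0.44283304, -0.0693672 ,  0.0329231 ]), np.float64(0.0012964528986147206))Traceback (most recent call last):
  File "<stdin>", line 21, in <module>
  File "h.py", line 11, in dep
    o,d=ray(name,uv);return o+d*D
        ~~~^^^^^^^^^
  File "h.py", line 4, in ray
    c=calibration(name);T=np.array(c["camera_from_world"])
ValueError: time passes only in moves, steps and waits
```

View pics/t2.png

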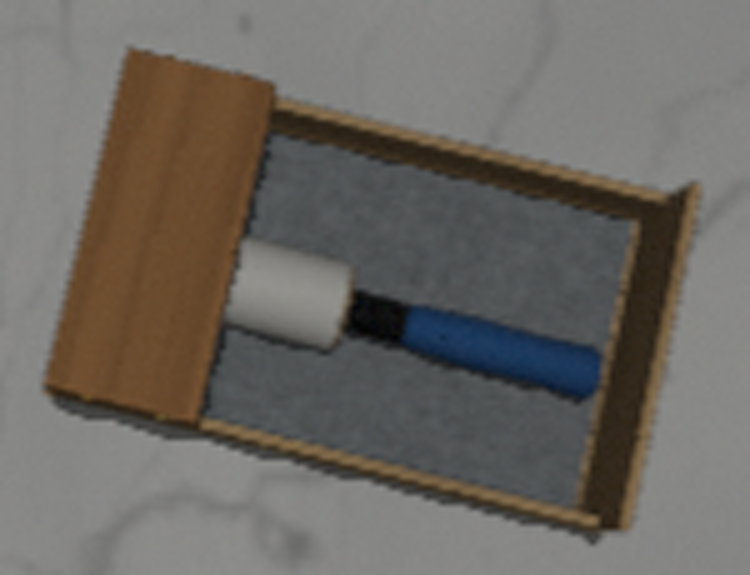

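View pics/s2.png

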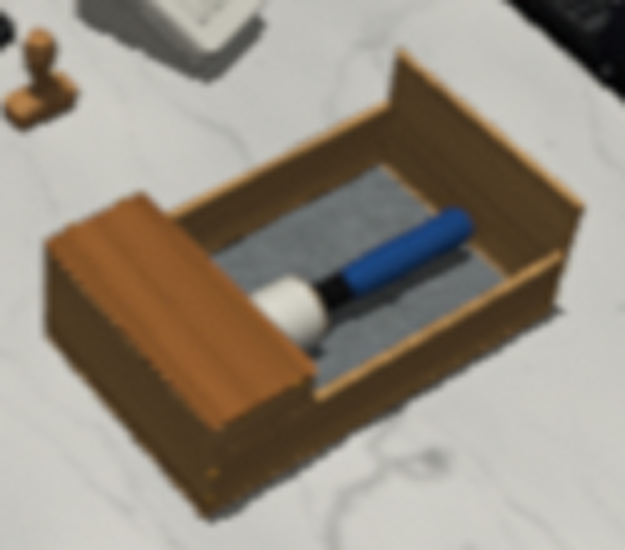

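The hood is at left and the roll disappears under its lip at about crop (240,290). The handle end, at crop (600,370), sits just short of the panel. Now the caddy corners by two-view triangulation.

```bash
sed -i 's/^import numpy.*/import numpy as np, cv2, functools\ncalibration=functools.lru_cache(calibration)/' h.py
cat >> h.py <<'E'
from scipy.spatial.transform import Rotation as Ro
def togo(p,yaw=1.302,tilt=0):
    s=get_state();R=Ro.from_quat(s["orientation"])
    G=Ro.from_euler("z",yaw)*Ro.from_euler("x",np.pi)*Ro.from_euler("y",-tilt)
    w=(R.inv()*G).as_rotvec(degrees=True)/8
    print("t",round(s["clock"],2),"tcp",np.round(s["tcp_pos"],4),"shift",(R.inv().apply(np.array(p)-s["tcp_pos"])/.025).round(2),"turn",w.round(2),"q",np.round(s["q"],2),"F",np.round(s["wrist_force"],1),"w",round(s["grip_width"],4),s["grip_force"])
E
python3 - <<'E'
from h import *
S=lambda x,y:(310+x/5-.4,140+y/5-.4);T=lambda x,y:(300+x/5-.4,175+y/5-.4)
pts={"panelFar":((402,50),(698,185)),"panelNear":((582,207),(630,528)),"hoodFar":((140,195),(275,83)),"hoodNear":((313,375),(200,425)),"hoodBackFar":((47,243),(128,48)) if 0 else ((140,195),(275,83))}
Q={}
for k,(a,b) in pts.items():
    p,e=tri(S(*a),T(*b));Q[k]=p;print(k,p.round(4),round(e,4))
X=(Q["panelFar"]+Q["panelNear"])/2-(Q["hoodFar"]+Q["hoodNear"])/2
print("axis",X.round(4),np.arctan2(X[1],X[0]))
# roller: direction and grip
a=np.array([.4682,.0222]);b=np.array([.4431,-.0692]);u=(b-a)/np.linalg.norm(b-a)
print("roller yaw",np.arctan2(u[1],u[0]),"grip",b-u*.088)
H=(Q["hoodFar"]+Q["hoodNear"])[:2]/2;x=X[:2]/np.linalg.norm(X[:2])
print("end caddy x",(b-H)@x-.0635,"y",(b-H)@np.array([-x[1],x[0]]))
g=b-u*.088
togo([*g,.2]);togo([*g,.2],.27)
E
```

```text
panelFar [ 0.5261 -0.1035  0.1011] 0.0006
panelNear [ 0.3732 -0.0666  0.0962] 0.0013
hoodFar [0.5775 0.0873 0.0853] 0.0009
hoodNear [0.4215 0.1249 0.0817] 0.0044
hoodBackFar [0.5775 0.0873 0.0853] 0.0009
axis [-0.0498 -0.1912  0.0151] -1.8257195769092067
roller yaw -1.8388064938715922 grip [0.46640356 0.01565838]
end caddy x 0.12040049603147576 y -0.010369757156591648
t 0.1 tcp [ 0.1466 -0.5296  0.2305] shift [ 18.14 -17.61   1.26] turn [-0.01 -0.01 -7.39] q [-1.5   0.26  1.54  0.    1.35 -0.2 ] F [0.2 0.1 0. ] w 0.0853 0.0
t 0.1 tcp [ 0.1466 -0.5296  0.2305] shift [ 18.14 -17.61   1.26] turn [-0.01 -0.   -0.  ] q [-1.5   0.26  1.54  0.    1.35 -0.2 ] F [0.2 0.1 0. ] w 0.0853 0.0
```

Emit:
move_arm:
  series: [0.5,-0.5,0,0,0,0,-0.41,1,-1,0,0,0,0,-0.41,1,-1,0,0,0,0,-0.41,1,-1,0,0,0,0,-0.41,1,-1,0,0,0,0,-0.41]
  force: 80

```text
clock: 0.6
tcp_pos: [0.2257, -0.3892, 0.231]
orientation: [0.991, 0.134, 0.0, -0.0]
wrist_force: [-0.3, -0.6, 0.4]
grip_width: 0.06
grip_force: 0.0
```

Emit:
move_arm:
  series: [1,-1,0,0,0,0,-0.41,1,-1,0,0,0,0,-0.41,1,-1,0,0,0,0,-0.41,1,-1,0,0,0,0,-0.41,1,-1,0,0,0,0,-0.41]

```text
clock: 1.1
tcp_pos: [0.3124, -0.2354, 0.2311]
orientation: [0.991, 0.134, 0.0, -0.0]
wrist_force: [0.2, -0.3, 0.5]
grip_width: 0.0602
grip_force: 0.0
```

Emit:
move_arm:
  series: [1,-1,0,0,0,0,-0.41,1,-1,0,0,0,0,-0.41,1,-1,0,0,0,0,-0.41,1,-1,0,0,0,0,-0.41,1,-1,0,0,0,0,-0.41]

```text
clock: 1.6
tcp_pos: [0.3991, -0.0817, 0.2312]
orientation: [0.991, 0.135, -0.0, -0.0]
wrist_force: [1.2, -0.2, 0.3]
grip_width: 0.0601
grip_force: 0.0
```

Emit:
move_arm:
  series: [0,0,0,0,0,-0.9,-0.41,0,0,0,0,0,-0.9,-0.41,0,0,0,0,0,-0.9,-0.41,0,0,0,0,0,-0.9,-0.41,0,0,0,0,0,-0.9,-0.41]

```text
clock: 2.1
tcp_pos: [0.3986, -0.083, 0.231]
orientation: [0.9, 0.437, -0.0, -0.0]
wrist_force: [0.6, -0.8, 0.6]
grip_width: 0.06
grip_force: 0.0
```

Emit:
move_arm:
  series: [0,0,0,0,0,-0.9,-0.41,0,0,0,0,0,-0.9,-0.41,0,0,0,0,0,-0.9,-0.41,0,0,0,0,0,0,-0.41,0,0,0,0,0,0,-0.41]

```text
clock: 2.6
tcp_pos: [0.3989, -0.0835, 0.2312]
orientation: [0.804, 0.594, -0.0, -0.0]
wrist_force: [-0.6, 0.5, 0.0]
grip_width: 0.0603
grip_force: 0.0
```

```bash
python3 -c "
from h import *
togo([.4664,.0157,.15])"
```

```text
t 2.6 tcp [ 0.3989 -0.0835  0.2312] shift [4.59 1.41 3.25] turn [-0.   -0.   -0.21] q [-0.48 -0.    1.84  0.    1.3  -0.18] F [-0.6  0.5  0. ] w 0.0603 0.0
```

Emit:
move_arm:
  series: [0.9,0.28,0,0,0,-0.2,-0.41,0.9,0.28,0,0,0,0,-0.41,0.9,0.28,0,0,0,0,-0.41,0.9,0.28,0,0,0,0,-0.41,0.9,0.28,0,0,0,0,-0.41]

```text
clock: 3.1
tcp_pos: [0.4636, 0.0159, 0.2313]
orientation: [0.796, 0.605, -0.0, -0.0]
wrist_force: [0.7, -0.4, 0.3]
grip_width: 0.0601
grip_force: 0.0
```

Emit:
move_arm:
  series: [0,0,0.8,0,0,0,-0.41,0,0,0.8,0,0,0,-0.41,0,0,0.8,0,0,0,-0.41,0,0,0.8,0,0,0,-0.41,0,0,0,0,0,0,-0.41]

```text
clock: 3.6
tcp_pos: [0.4612, 0.0154, 0.1489]
orientation: [0.796, 0.605, -0.002, -0.002]
wrist_force: [-0.1, 0.2, -0.3]
grip_width: 0.0604
grip_force: 0.0
```

```bash
python3 - <<'E'
from h import *
togo([.4664,.0157,.01])
im,d=camera("top");cv2.imwrite("pics/t3.png",cv2.resize(im[150:300,280:460,::-1],None,fx=3,fy=3))
im,d=camera("scene");cv2.imwrite("pics/s3.png",cv2.resize(im[110:250,290:470,::-1],None,fx=4,fy=4))
E
```

```text
t 3.6 tcp [0.4612 0.0154 0.1489] shift [0.07 0.23 5.56] turn [-0.04  0.   -0.01] q [-0.21  0.18  1.85  0.    1.11  0.06] F [-0.1  0.2 -0.3] w 0.0604 0.0
```

View pics/s3.png

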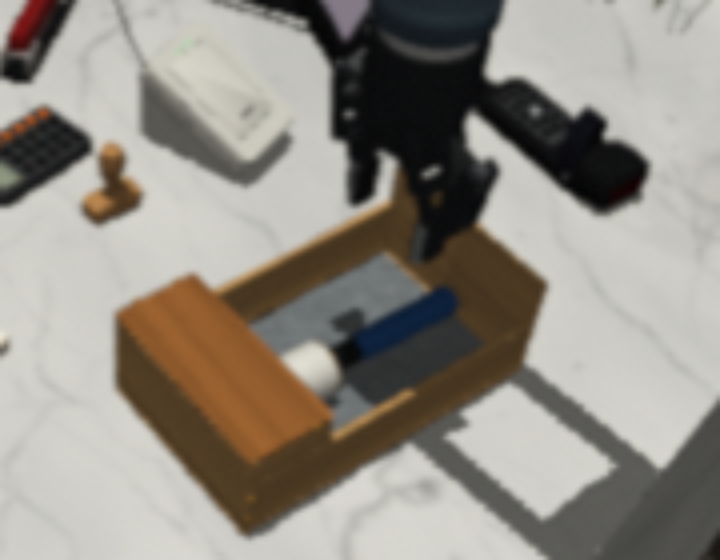

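The open fingers straddle the handle, and the roller has not moved. I go down.

Emit:
move_arm:
  series: [0.07,0.2,0.8,0,0,0,-0.41,0,0,0.8,0,0,0,-0.41,0,0,0.8,0,0,0,-0.41,0,0,0.8,0,0,0,-0.41,0,0,0,0,0,0,-0.41]

```text
clock: 4.2
tcp_pos: [0.4679, 0.0153, 0.0705]
orientation: [0.795, 0.606, -0.001, -0.001]
wrist_force: [0.4, 0.5, -0.3]
grip_width: 0.0604
grip_force: 0.0
```

```bash
python3 -c "
from h import *
togo([.4664,.0157,.011])"
```

```text
t 4.2 tcp [0.4679 0.0153 0.0705] shift [-0.   -0.05  2.38] turn [-0.02  0.    0.  ] q [-0.21  0.3   1.93  0.    0.91  0.06] F [ 0.4  0.5 -0.3] w 0.0604 0.0
```

Emit:
move_arm:
  series: [0,-0.05,0.6,0,0,0,-0.41,0,0,0.6,0,0,0,-0.41,0,0,0.6,0,0,0,-0.41,0,0,0.5,0,0,0,-0.41,0,0,0,0,0,0,-0.41]

```text
clock: 4.7
tcp_pos: [0.4679, 0.0154, 0.0142]
orientation: [0.795, 0.606, -0.0, -0.0]
wrist_force: [-0.2, -0.7, -0.3]
grip_width: 0.0602
grip_force: 0.0
```

```bash
python3 -c "
from h import *
togo([.4664,.0157,.011])"
```

```text
t 4.7 tcp [0.4679 0.0154 0.0142] shift [-0.   -0.06  0.13] turn [-0. -0.  0.] q [-0.21  0.39  1.99  0.    0.77  0.06] F [-0.2 -0.7 -0.3] w 0.0602 0.0
```

Emit:
move_arm:
  series: [0,-0.05,0.1,0,0,0,0,0,0,0,0,0,0,0.3,0,0,0,0,0,0,0.6,0,0,0,0,0,0,1,0,0,0,0,0,0,1]
  force: 80

```text
clock: 5.2
tcp_pos: [0.4671, 0.0157, 0.0123]
orientation: [0.795, 0.606, 0.001, 0.001]
wrist_force: [-1.1, -0.7, 6.8]
grip_width: 0.0208
grip_force: 79.3
```

Emit:
move_arm:
  series: [0,0,0,0,0,0,1,0,0,0,0,0,0,1,0,0,0,0,0,0,1]

```text
clock: 5.5
tcp_pos: [0.4671, 0.0157, 0.0124]
orientation: [0.795, 0.606, 0.001, 0.001]
wrist_force: [-0.2, -1.2, 6.5]
grip_width: 0.0205
grip_force: 79.3
```

```bash
python3 - <<'E'
from h import *
togo([.4664,.0157,.011])
# planned: pivot about roll rear-bottom edge. caddy frame X,Z; grip g=(32.4,27), roll rear bottom (-112.6,5)
s=get_state();t0=np.array([32.,27.+0.]);
for th in (5,10,15,20,25,28):
    a=np.radians(th);c,sn=np.cos(a),np.sin(a)
    # roll rear-bottom stays at (-112.6+dx, 6+lift)
    lift=3;dx=th*.8
    rb=np.array([-112.6+dx,5+lift]);M=np.array([[c,-sn],[sn,c]])
    g=rb+M@[145,22]
    top=rb+M@[0,44]; zlip=top[1]+(-63.5-top[0])*np.tan(a)
    end=rb+M@[233,34];end2=rb+M@[233,10]
    print(th,"grip",g.round(1),"lipclear",round(85-zlip,1),"endmaxX",round(max(end[0],end2[0]),1),"endlowZ",round(end2[1],1))
E
```

```text
t 5.5 tcp [0.4671 0.0157 0.0124] shift [-0.01 -0.03  0.05] turn [ 0.01 -0.    0.01] q [-0.21  0.39  1.99  0.    0.76  0.06] F [-0.2 -1.2  6.5] w 0.0205 79.31821703910828
5 grip [33.9 42.6] lipclear 28.9 endmaxX 122.6 endlowZ 38.3
10 grip [34.4 54.8] lipclear 25.1 endmaxX 123.1 endlowZ 58.3
15 grip [33.8 66.8] lipclear 21.5 endmaxX 121.9 endlowZ 78.0
20 grip [32.1 78.3] lipclear 18.1 endmaxX 118.9 endlowZ 97.1
25 grip [29.5 89.2] lipclear 14.9 endmaxX 114.3 endlowZ 115.5
28 grip [27.5 95.5] lipclear 13.0 endmaxX 110.8 endlowZ 126.2
```

```bash
python3 - <<'E'
from h import *
def tcp(th,lift=6):
    a=np.radians(th);c,s=np.cos(a),np.sin(a)
    return np.array([-112.6+.8*th,5+lift])+np.array([[c,-s],[s,c]])@[145,22]+19*np.array([s,-c])
th=0
while th<25.5:
    d=tcp(th+3.2)-tcp(th);a=np.radians(th);c,s=np.cos(a),np.sin(a)
    print(th,(d@[-c,-s]/25).round(2),(d@[s,-c]/25).round(2));th+=3.2
E
```

```text
0 -0.09 -0.32
3.2 -0.09 -0.32
6.4 -0.09 -0.31
9.600000000000001 -0.09 -0.31
12.8 -0.08 -0.3
16.0 -0.08 -0.3
19.2 -0.08 -0.29
22.4 -0.08 -0.28
```

Emit:
move_arm:
  series: [0,0,-0.12,0,0,0,1,0,0,-0.12,0,0,0,1,0,0,0,0,0,0,1]

```text
clock: 5.8
tcp_pos: [0.4666, 0.0158, 0.0177]
orientation: [0.795, 0.606, 0.0, 0.0]
wrist_force: [0.7, 0.6, -1.0]
grip_width: 0.0208
grip_force: 78.4
```

Emit:
move_arm:
  series: [-0.09,0,-0.32,0,-0.4,0,1,-0.09,0,-0.32,0,-0.4,0,1,-0.09,0,-0.31,0,-0.4,0,1,-0.09,0,-0.31,0,-0.4,0,1,0,0,0,0,0,0,1]

```text
clock: 6.3
tcp_pos: [0.4655, 0.0106, 0.0499]
orientation: [0.79, 0.603, -0.088, 0.068]
wrist_force: [0.9, 0.7, -1.7]
grip_width: 0.021
grip_force: 78.4
```

```bash
python3 - <<'E'
from h import *
s=get_state();togo(s["tcp_pos"]);print(np.round(s["moment"],2))
im,d=camera("scene");cv2.imwrite("pics/s4.png",cv2.resize(im[110:250,290:470,::-1],None,fx=4,fy=4))
E
```

```text
t 6.3 tcp [0.4655 0.0106 0.0499] shift [0. 0. 0.] turn [0.01 1.6  0.02] q [-0.05  0.38  1.9  -0.27  0.93  0.39] F [ 0.9  0.7 -1.7] w 0.021 78.41624736785889
[0.09 0.   0.02]
```

View pics/s4.png

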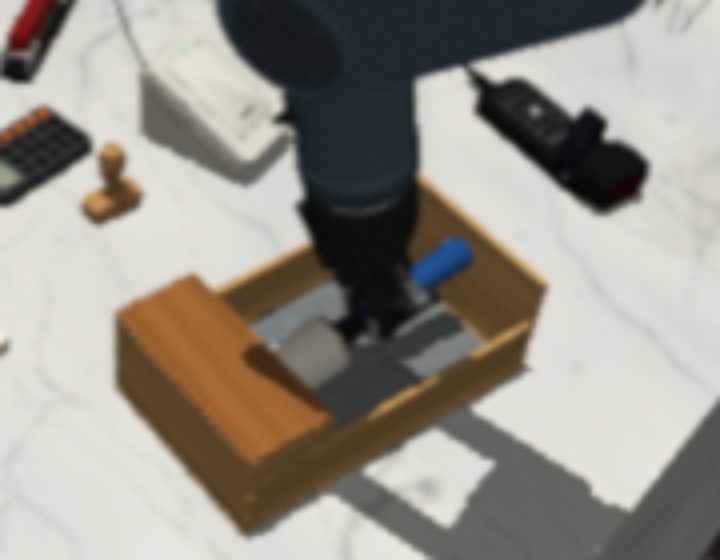

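The roller is tipped about 13° and free, with its handle end near (460,255) and the roll still under the hood. I continue tipping.

Emit:
move_arm:
  series: [-0.08,0,-0.3,0,-0.4,0,1,-0.08,0,-0.3,0,-0.4,0,1,-0.08,0,-0.3,0,-0.4,0,1,-0.08,0,-0.3,0,-0.4,0,1,0,0,0,0,0,0,1]

```text
clock: 6.85
tcp_pos: [0.4652, 0.0118, 0.0798]
orientation: [0.775, 0.592, -0.176, 0.134]
wrist_force: [0.7, 0.8, -1.6]
grip_width: 0.0209
grip_force: 78.4
```

```bash
python3 - <<'E'
from h import *
s=get_state();togo(s["tcp_pos"]);print(np.round(s["moment"],2))
im,d=camera("scene");cv2.imwrite("pics/s5.png",cv2.resize(im[110:250,290:470,::-1],None,fx=4,fy=4))
E
```

```text
t 6.85 tcp [0.4652 0.0118 0.0798] shift [0. 0. 0.] turn [-0.    3.19  0.02] q [ 0.09  0.42  1.81 -0.46  1.12  0.61] F [ 0.7  0.8 -1.6] w 0.0209 78.4232747554779
[ 0.25 -0.01 -0.05]
```

View pics/s5.png

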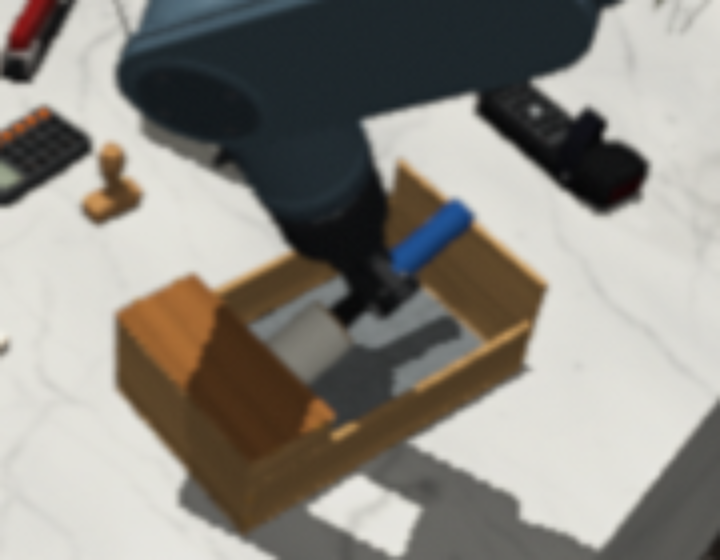

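Tip is 25.5° with the handle end above the panel's rim and no contact load. Now I draw it out along its own axis.

Emit:
move_arm:
  series: [-0.3,0,0,0,0,0,1,-0.4,0,0,0,0,0,1,-0.4,0,0,0,0,0,1,-0.4,0,0,0,0,0,1,0,0,0,0,0,0,1]

```text
clock: 7.4
tcp_pos: [0.4559, -0.023, 0.0974]
orientation: [0.776, 0.59, -0.176, 0.135]
wrist_force: [0.7, -0.5, -1.2]
grip_width: 0.0206
grip_force: 78.4
```

Emit:
move_arm:
  series: [-0.4,0,0,0,0,0,1,-0.4,0,0,0,0,0,1,-0.4,0,0,0,0,0,1,-0.4,0,0,0,0,0,1,0,0,0,0,0,0,1]

```text
clock: 7.9
tcp_pos: [0.4465, -0.0574, 0.1146]
orientation: [0.776, 0.591, -0.176, 0.135]
wrist_force: [-0.2, 1.3, -1.7]
grip_width: 0.0205
grip_force: 78.4
```

```bash
python3 - <<'E'
from h import *
s=get_state();p=s["tcp_pos"];togo([p[0],p[1],.31],1.302,np.radians(25.5));print(np.round(s["moment"],2))
im,d=camera("scene");cv2.imwrite("pics/s6.png",cv2.resize(im[90:250,290:470,::-1],None,fx=3.5,fy=3.5))
E
```

```text
t 7.9 tcp [ 0.4465 -0.0574  0.1146] shift [-3.38  0.01 -7.05] turn [ 0.01  0.01 -0.  ] q [-0.04  0.32  1.86 -0.49  1.11  0.48] F [-0.2  1.3 -1.7] w 0.0205 78.41894745826721
[ 0.24 -0.11  0.  ]
```

View pics/s6.png

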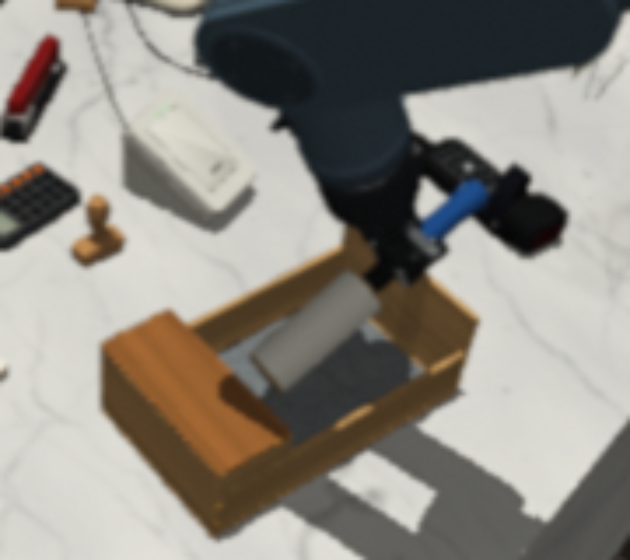

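The whole white roll, from (270,370) to (365,290), is clear of the hood. I lift straight up.

Emit:
move_arm:
  series: [-0.19,0,-0.4,0,0,0,1,-0.38,0,-0.8,0,0,0,1,-0.38,0,-0.8,0,0,0,1,-0.38,0,-0.8,0,0,0,1,-0.38,0,-0.8,0,0,0,1]

```text
clock: 8.45
tcp_pos: [0.4466, -0.0555, 0.2149]
orientation: [0.775, 0.592, -0.176, 0.134]
wrist_force: [0.9, -0.7, -2.0]
grip_width: 0.0207
grip_force: 78.4
```

Emit:
move_arm:
  series: [-0.38,0,-0.8,0,0,0,1,-0.38,0,-0.8,0,0,0,1,-0.38,0,-0.8,0,0,0,1,-0.38,0,-0.8,0,0,0,1,-0.19,0,-0.4,0,0,0,1]

```text
clock: 8.95
tcp_pos: [0.4473, -0.0553, 0.3155]
orientation: [0.775, 0.591, -0.175, 0.135]
wrist_force: [0.2, 0.3, -0.8]
grip_width: 0.0207
grip_force: 78.4
```

Emit:
move_arm:
  series: [0,0,0,0,0,0,1,0,0,0,0,0,0,1,0,0,0,0,0,0,1,0,0,0,0,0,0,1,0,0,0,0,0,0,1]

```text
clock: 9.45
tcp_pos: [0.4464, -0.0557, 0.3123]
orientation: [0.775, 0.591, -0.177, 0.134]
wrist_force: [-0.4, 0.0, -1.1]
grip_width: 0.0207
grip_force: 78.4
```

```bash
python3 - <<'E'
from h import *
s=get_state();togo(s["tcp_pos"],1.302,np.radians(25.5))
R=Ro.from_quat(s["orientation"]);x,z=R.as_matrix()[:,0],R.as_matrix()[:,2]
g=s["tcp_pos"]-.019*z;print("predicted roll end",g+.145*x,"handle end",g-.088*x)
im,d=camera("scene");cv2.imwrite("pics/s7.png",im[:,:,::-1])
# roll's lowest seen point from depth: light, low-saturation pixels near the predicted roll end
T=np.array(calibration("scene")["camera_from_world"]);c=calibration("scene")
for q in (g+.145*x,g+.09*x,g-.08*x):
    p=T[:3,:3]@q+T[:3,3];u=int(c["cx"]+c["fx"]*p[0]/p[2]);v=int(c["cy"]+c["fy"]*p[1]/p[2])
    print((u,v),im[v,u],"seen",dep("scene",(u,v),d[v,u]).round(3),"expected",q.round(3))
E
```

```text
t 9.45 tcp [ 0.4464 -0.0557  0.3123] shift [0. 0. 0.] turn [-0.01  0.01  0.01] q [-0.04  0.13  1.58 -0.43  1.54  0.27] F [-0.4  0.  -1.1] w 0.0207 78.43491554260254
predicted roll end [0.48311234 0.07835466 0.26677586] handle end [ 0.42767789 -0.12429831  0.36751212]
(372, 144) [51 39 25] seen [0.48  0.084 0.274] expected [0.483 0.078 0.267]
(389, 129) [111 109 101] seen [0.464 0.043 0.304] expected [0.47  0.031 0.291]
(441, 83) [ 26  69 126] seen [ 0.429 -0.113  0.37 ] expected [ 0.43  -0.117  0.364]
```

View pics/s7.png

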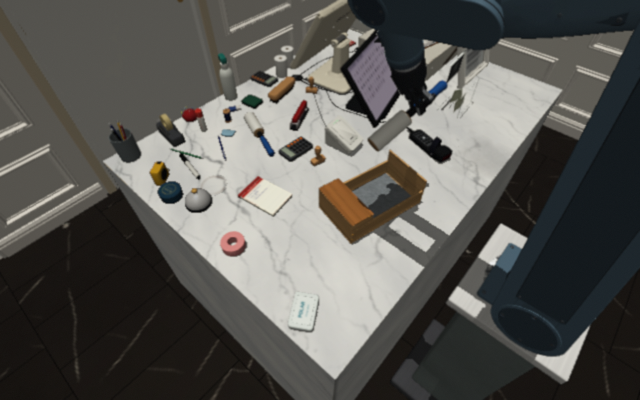

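The roller hangs at (390,130), well above the empty caddy, with its ends measured at about 0.27 m and 0.37 m. The bystanders have not moved. I hand the job in.

```bash
python3 -c "
from bench import *
print(close_job())"
```

```text
the job is handed in; nothing more can be done
None
```

The job is handed in with no verdict returned: the roller was tipped 25° under the hood, drawn out without any sign of contact, and is held still with its ends about 0.27 m and 0.37 m above the counter, bystanders not visibly moved.

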